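# Start a batch in the bowl cutter

### The arm

A 7-joint arm with a two-finger parallel gripper is mounted at the origin on the work surface. World frame = base frame: x ahead of the robot, y to its left, z up, the work surface at z = 0. Lengths are in m, angles in rad, forces in N, time in s.
With the tool pointing down it reaches from about 0.425 to 0.825 m from the base axis. Payload 3.6 kg.
Tool frame: the origin (TCP) lies at the very end of the fingers, on their centre line; the grasp point (between the pads) lies 19 mm behind it (ctrl.grasp_offset is the distance from the TCP to the grasp point, in m); z points along the fingers, y is the line along which they close (so a half turn about z gives the same grasp; the last joint's range is limited). The gripper opens to 93 mm and grips with 3 to 60 N. Pads are 15 mm wide; open, the fingers measure 128 mm over their backs; the gripper's body (75 mm by 188 mm) begins 65 mm behind the grasp point.
Start: joints at [1.188, 0.615, -0.013, 1.423, 0.008, 1.103, -0.04], TCP at [0.226, -0.609, 0.219] pointing down, gripper open.
Joint ranges: [-3.12, 3.12], [-0.3, 2.06], [-1.34, 1.32], [0.26, 2.42], [-1.36, 4.5], [0.01, 1.98], [-2.84, 2.84]. Speed limits (rad/s): [2.79, 2.79, 3.14, 3.14, 3.14, 3.14, 3.14].

### API

Orientations are given as a unit quaternion [w, x, y, z].
In Python, from bench import ctrl gives the robot as it stands.
- The arm moves only by the tool send_rows, never from a script. Its argument "rows" is a list of rows, each a list of 5 numbers: the closure, from 0 (fully open) to 1 (shut), then the shift along the tool's x, y, z in mm, then the turn about the tool's z in rad. A call has 1 to 8 rows; each row is the pose to reach, as a shift and turn from the pose commanded when the call began, along the tool's axes at that moment; what a row does not reach only later rows make up. A row lasts 1/8 s, in which the tool goes at most 62.5 mm and 10.7 degrees, less where a joint would pass 70% of its speed; a pose out of reach is approached as far as the arm can. A call with a gripper value outside its range is refused whole. The fingers move at their own pace and stop on an object; "squeeze" is the grip in N (left out, the last holds). Time passes only in rows, so rows that repeat a pose let the fingers close. It gives the time, the measured TCP pose, the force, the opening and the grip force at its end, in the units of the state.
- ctrl.get_state(): the state, without advancing time (a new reading comes with each control period).
- ctrl.capture(name): name is "scene" or "side" or "wrist"; returns (picture, depth): 384x512x3 uint8, red, green, blue; 384x512 float32, m along the optical axis (not along the pixel's ray), 0 where there is no reading.
- ctrl.calibration(name): a dict with "fx", "fy", "cx", "cy" (pixels), "rvec" (rotation vector, rad) and "tvec" (3), from world to camera coordinates, as OpenCV has them; the wrist camera has in their place "hand_eye" (4x4, takes a point from camera to tool coordinates, whose origin is the TCP and whose axes are the flange's). Camera axes: x right, y down, z forward; pixel columns grow to the right and rows downward; lengths in m; the calibration is good to about 2 mm. A picture is of the moment at which its call begins: read the wrist's pose just before it. calibration takes no time and is no camera call.
- ctrl.job_done(): hands the job in; it is judged then, once.
Trained networks look in the newest picture that a camera, given by its name, has taken for a name from the list of things; names that differ only in an ending like _2 or _b are one class to them, and where a whole thing is asked for, a point or a joint stands for the part that bears it (a point fixed in the world has none). Each returns a list of dicts, best first, with "conf" (0 to 1); they miss things now and then, are a little off and sometimes report something else, mostly with a low value. They report only what shows in the picture. A call takes as long as a camera call. They do not tell look-alikes from the thing itself.
- ctrl.boxes_of(query, camera): "rect" ([left, top, right, bottom] in pixels, round what is visible of it).
- ctrl.regions_of(query, camera): "region" (384x512 bool, what is visible of it) and "rect" ([left, top, right, bottom] in pixels, round what is visible of it).
- ctrl.pinpoint(query, camera): "position" ([row, column] in pixels: a listed point, or the origin of a listed thing).
The state is a dict: "time": time; "q": joint angles; "qvel": joint speeds; "tau": joint torques, N m; "tcp_pos": TCP position; "tcp_rot": TCP orientation; "contact_force": force on the tool from outside, world axes, zero at the start; "ft_torque": the same for the moment, N m; "finger_gap": finger opening in m; "gripper_force": force on a finger pad.
Only numpy, scipy, OpenCV 4.12 (cv2) and the standard library are available. Lean on these libraries where they do the work, as an engineer would, in place of code of your own. Each camera call takes 0.05 s, during which the arm holds its last target. There are 200 camera calls.

### The job

Start a batch in the bowl cutter: push the black-handled latch lever on the grey housing all the way down, then press the green half of the rocker switch so that it tips fully over to on, and then press the round green start key of the yellow timer right in and let it spring back. Do it in that order and only by pressing: leave the timer lying where it is, do not lift it, and do not press the red stop button or the keys of the other timers or disturb anything else on the table.

Things in the scene. Friction and masses are not known exactly. Their poses are not given: they have to be found in the camera images.
- cutter: Bowl cutter, standing fixed on the table. Origin on the table under the centre of its grey motor housing (210 mm in x, 190 mm in y, flat top at z = 160 mm). x runs from its front (robot side) to its rear, y towards the bowl, z up. The bowl (270 mm across) and its half guard stand beside the housing in +y. On the housing top: latch lever, rocker switch, red stop button.
- latch_pivot (a point): Hinge point of the latch lever on the cutter, at x 50, y 48, z 176 mm in the cutter's frame (16 mm above the housing top); axes as the cutter's. The lever is 95 mm long, runs from here towards the cutter's -x and starts raised. Pressing straight down on the spot 55 mm in -x of this point meets the lever at every angle and brings it home.
- latch_pad (a point): Point on the upper face of the latch lever's black handle (60 x 32 mm, 12 mm thick), 58 mm along the lever from its hinge and 6 mm above its middle; moves with the lever. Its x axis runs along the lever towards the hinge, z is out of the upper face.
- latch (a joint): Angle of the latch lever, rad: 0 raised by 43 degrees, 0.75 pressed down level (home, end stop). Starts between 0 and 0.25. Stiff by friction: it stays where it is left; needs about 4 N at 55 mm from the hinge. When home the handle's upper face is 22 mm above the housing top (182 mm above the table).
- rocker_green (a point): Middle of the upper face of the rocker's green half; moves with the rocker; x runs from green to white. The rocker on the housing top is 76 mm long (cutter's x), 36 mm wide, green half nearer the robot. Its hinge line, parallel to the cutter's y, is at x -40, y -45, z 174 mm in the cutter's frame; this point is 25 mm from it. When on, the green face is level, 177.5 mm above the table.
- rocker (a joint): Angle of the rocker, rad: 0 off (green end standing up about 23 degrees), 0.40 on (green half pressed down level, end stop). Starts between 0 and 0.05. Stiff by friction, stays where it is left; about 3 N at the green point moves it.
- stop_top (a point): Centre of the top of the red round stop button (34 mm across, in a yellow ring) on top of the housing, behind the rocker. Not to be pressed.
- stop (a joint): Travel of the red stop button, m: 0 out, 0.006 fully in.
- timer_yellow_top (a point): Centre of the top of the round green start key (24 mm across) on the yellow kitchen timer, 25 mm above the table when out; it stands 7 mm out of the timer's face. The timer is a loose flat case, 70 x 62 mm and 18 mm thick, lying face up, with a grey display on its other half. x of the frame points from key to display, z up.
- timer_yellow_key (a joint): Travel of the yellow timer's start key, m: 0 out, 0.005 fully pressed (it still stands 2 mm out of the face). A spring pushes it back out; about 3.6 N presses it fully.
- timer_yellow_mid (a point): Centre of the yellow timer's case, half-way up (9 mm above the table); the key's axis is 17 mm in -x of it.
- timer_white_mid (a point): Centre of the white timer's case, otherwise like the yellow one; loose bystander.
- timer_white_key (a joint): Travel of the white timer's start key, m, as for the yellow one; not to be pressed.
- timer_pink_mid (a point): Centre of the pink timer's case, otherwise like the yellow one; loose bystander.
- timer_pink_key (a joint): Travel of the pink timer's start key, m, as for the yellow one; not to be pressed.
- jar_mid (a point): Centre of a small amber spice jar, 44 mm across and 50 mm tall, standing among the timers; loose bystander.
- canister_mid (a point): Centre of a white and blue wipes canister, 84 mm across and 140 mm tall; loose bystander.
- steel_bowl_mid (a point): Centre of a small steel bowl, 110 mm across and 50 mm tall; loose bystander.
- spoon_grip (a point): Grip of a wooden spoon, 240 mm long, lying flat on the table; loose bystander.
Things that resemble listed ones, but are neither listed nor needed, are in the scene too. There is more than one size of the part that bears timer_yellow_top; the job needs the smaller.

How it is judged:
On the way, in this order (a step that is already met when the one before it is completed fails the run):
1. the latch lever is pushed down home (value of joint latch above 0.66 rad and value of joint rocker below 0.2 rad), for 0.2 s.
2. the rocker is tipped to on, with the latch home (value of joint rocker above 0.32 rad and value of joint latch above 0.66 rad), for 0.2 s.
3. the yellow timer's start key is pressed in (value of joint timer_yellow_key above 0.0035 m and value of joint rocker above 0.32 rad), for 0.05 s.
At the end, for the whole second after the job is handed in: Latch within 0.09 rad of home, rocker within 0.08 rad of fully on, the yellow timer's key sprung back out (travel under 1.5 mm), the stop button out, and the yellow timer lying flat within 25 mm of where it started (all of step 2 and value of joint timer_yellow_key below 0.0015 m and value of joint stop below 0.002 m and distance of timer_yellow_mid from where it was at the start of the episode below 0.025 m and angle between timer_yellow_mid's own z axis and vertical below 0.15 rad); the robot touches nothing.
It fails at once if the rocker is tipped towards on before the latch is home (value of joint rocker above 0.2 rad and value of joint latch below 0.6 rad).
It fails at once if the yellow timer's key is pressed before the rocker is on (value of joint timer_yellow_key above 0.003 m and value of joint rocker below 0.3 rad).
It fails at once if the stop button or another timer's key is pressed (value of joint any of stop, timer_white_key, timer_pink_key above 0.003 m).
It fails at once if a timer is lifted or tipped up (height (world z) of any of timer_yellow_mid, timer_white_mid, timer_pink_mid above 0.021 m or angle between any of timer_yellow_mid, timer_white_mid, timer_pink_mid's own z axis and vertical above 0.35 rad).
It fails at once if the yellow timer or a bystander is moved more than 30 mm (distance of any of jar_mid, canister_mid, steel_bowl_mid, spoon_grip, timer_white_mid, timer_pink_mid, timer_yellow_mid from where it was at the start of the episode above 0.03 m).
It also fails if it takes over 51 s, if anything falls off the work surface, if the arm or the gripper's body presses on something with over 40 N, if the wrist force passes 120 N, or if a joint passes its speed limit or range.

## Working session

There is one attempt and no reset: what is moved stays moved. The work goes in short steps, Python scripts to look and compute and a tool call to move; the robot and the scene stay as the last step left them, time stands still between calls to the robot, and variables do not carry over. Pictures are saved under pics/ and viewed, at most 10 in all, crops included, and the job is handed in when it is done.

Besides the shell and the picture viewer there is one more tool, called by a JSON object that holds its "method" and its "body". send_rows: Moves the arm, as the interface text tells. Its arguments: {"type":"object","properties":{"rows":{"type":"array"},"squeeze":{"type":"number"}},"required":["rows"]}

```bash
mkdir -p pics; cat > h.py <<'E'
from bench import ctrl
import numpy as np, cv2
from scipy.spatial.transform import Rotation as R
def T(name,st=None):
    c=ctrl.calibration(name)
    K=(c["fx"],c["fy"],c["cx"],c["cy"])
    if "hand_eye" in c:
        st=st or ctrl.get_state(); w,x,y,z=st["tcp_rot"]
        M=np.eye(4);M[:3,:3]=R.from_quat([x,y,z,w]).as_matrix();M[:3,3]=st["tcp_pos"]
        return K,M@np.array(c["hand_eye"])
    M=np.eye(4);M[:3,:3]=R.from_rotvec(np.ravel(c["rvec"])).as_matrix();M[:3,3]=np.ravel(c["tvec"])
    return K,np.linalg.inv(M)
def deproj(K,M,r,c,d):
    p=np.array([(c-K[2])/K[0]*d,(r-K[3])/K[1]*d,d,1]);return (M@p)[:3]
def onplane(K,M,r,c,z):
    o=M[:3,3];v=deproj(K,M,r,c,1.)-o;return o+v*(z-o[2])/v[2]
def world(K,M,d):
    r,c=np.mgrid[:d.shape[0],:d.shape[1]]
    p=np.stack([(c-K[2])/K[0]*d,(r-K[3])/K[1]*d,d,np.ones_like(d)],-1);return (p@M.T)[...,:3]
E
python3 - <<'E'
from h import *
st=ctrl.get_state();print(st["tcp_pos"],st["tcp_rot"],st["time"])
for n in("scene","side"):
    K,M=T(n,st);im,d=ctrl.capture(n);np.savez(n,im=im,d=d)
    cv2.imwrite(f"pics/{n}.png",im[...,::-1]); print(n,M[:3,3])
    for q in ("latch_pivot","latch_pad","rocker_green","stop_top","timer_yellow_top","timer_yellow_mid","cutter"):
        for r in ctrl.pinpoint(q,n)[:4]:
            a,b=r["position"];dd=d[int(round(a)),int(round(b))]
            print(n,q,round(r["conf"],2),np.round([a,b]),np.round(deproj(K,M,a,b,dd),3))
E
```

```text
[ 0.22614961 -0.60854534  0.21748294] [-1.25849331e-03  9.84209753e-01  1.77001475e-01 -2.37199970e-04] 0.0
scene [ 1.11068956 -0.61748635  0.88365923]
scene latch_pivot 0.95 [125. 360.] [0.608 0.202 0.179]
scene latch_pad 0.72 [108. 347.] [0.556 0.196 0.214]
scene rocker_green 0.7 [120. 304.] [0.493 0.091 0.186]
scene rocker_green 0.37 [108. 348.] [0.56  0.194 0.217]
scene stop_top 0.6 [140. 342.] [0.623 0.107 0.185]
scene timer_yellow_top 0.61 [199. 211.] [ 0.443 -0.222  0.022]
scene timer_yellow_top 0.6 [184. 252.] [ 0.478 -0.098  0.031]
scene timer_yellow_top 0.53 [118. 305.] [0.491 0.096 0.187]
scene timer_yellow_mid 0.87 [191. 251.] [ 0.496 -0.116  0.028]
scene timer_yellow_mid 0.68 [208. 214.] [ 0.475 -0.234  0.019]
scene cutter 0.88 [171. 326.] [0.625 0.055 0.099]
scene cutter 0.66 [226. 175.] [ 0.457 -0.355  0.02 ]
side [0.13553488 0.39803273 1.03367627]
side latch_pivot 0.61 [194. 311.] [ 0.463 -0.351  0.017]
side latch_pivot 0.57 [261. 149.] [0.615 0.193 0.162]
side latch_pad 0.64 [257. 207.] [0.502 0.101 0.183]
side latch_pad 0.56 [261. 160.] [0.572 0.188 0.206]
side rocker_green 0.85 [260. 206.] [0.499 0.109 0.183]
side stop_top 0.59 [232. 170.] [0.629 0.106 0.179]
side timer_yellow_top 0.59 [242. 263.] [ 0.469 -0.092  0.034]
side timer_yellow_top 0.57 [221. 296.] [ 0.437 -0.223  0.029]
side timer_yellow_mid 0.78 [246. 257.] [ 0.48  -0.077  0.023]
side timer_yellow_mid 0.64 [219. 289.] [ 0.463 -0.222  0.017]
side cutter 0.63 [288. 186.] [0.494 0.187 0.161]
```

View pics/scene.png

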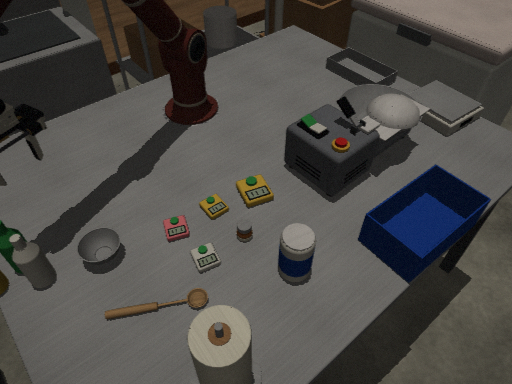

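View pics/side.png

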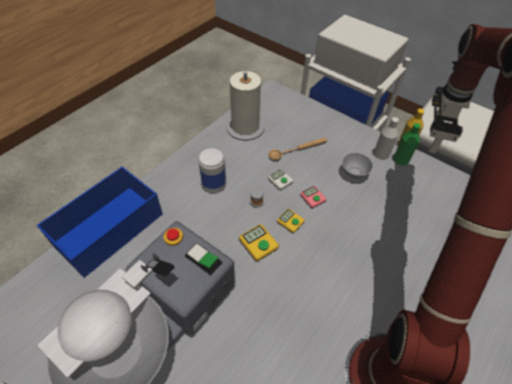

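The scene picture shows the cutter upper right, with its latch at (108,347), rocker at (125,313) and stop at (144,341). There are two yellow timers. The smaller one is at (207,214), with its key at (199,211) and the pink, white and jar near it. The side picture agrees: the small yellow timer is at (220,291).

```bash
python3 - <<'E'
from h import *
for n in("scene","side"):
    f=np.load(n+".npz");K,M=T(n);P=world(K,M,f["d"]);ok=f["d"]>0
    X=P[ok];C=f["im"][ok].astype(int)
    t=X[(abs(X[:,2]-.16)<.008)&(X[:,0]>.42)&(X[:,0]<.8)&(X[:,1]>-.05)&(X[:,1]<.30)]
    m=np.zeros((400,500),np.uint8)
    ij=((t[:,:2]-[.4,-.1])/.001).astype(int);m[ij[:,1].clip(0,399),ij[:,0].clip(0,499)]=255
    m=cv2.morphologyEx(m,cv2.MORPH_CLOSE,np.ones((11,11)));m=cv2.morphologyEx(m,cv2.MORPH_OPEN,np.ones((25,25)))
    cs,_=cv2.findContours(m,0,2);c=max(cs,key=cv2.contourArea);r=cv2.minAreaRect(c)
    print(n,"rect",np.array(r[0])*.001+[.4,-.1],r[1],r[2])
    b=X[(X[:,0]>.4)&(X[:,0]<.9)&(X[:,1]>.1)&(X[:,1]<.5)];print("max z",np.percentile(b[:,2],[95,99,99.9]),b[b[:,2]>.22].mean(0) if (b[:,2]>.22).any() else 0)
    r_,g,bl=C.T
    for nm,k in(("green",(g>1.5*r_)&(g>1.5*bl)&(g>60)),("red",(r_>2.5*g)&(r_>120))):
        for lo,hi,ym in((.01,.05,-.3),(.165,.21,-.05)):
            s=X[k&(X[:,2]>lo)&(X[:,2]<hi)&(X[:,1]>ym)&(X[:,0]>.35)]
            if len(s):
                s=s[np.argsort(s[:,1])];
                for g_ in np.split(s,np.where(np.diff(s[:,1])>.02)[0]+1): 
                    if len(g_)>8: print(nm,len(g_),np.round(g_.mean(0),3))
E
```

```text
scene rect [0.556 0.144] (182.0, 204.0) 90.0
max z [0.18113038 0.21196884 0.233187  ] [0.54207648 0.19259334 0.22773677]
green 31 [ 0.443 -0.226  0.025]
green 63 [ 0.468 -0.092  0.036]
green 112 [0.5   0.101 0.184]
red 60 [0.622 0.104 0.182]
side rect [0.55055602 0.14907939] (204.00775146484375, 184.20977783203125) 0.8184555172920227
max z [0.18177832 0.18940331 0.23350821] [0.53415744 0.19781244 0.22947458]
green 24 [ 0.441 -0.222  0.025]
green 66 [ 0.464 -0.087  0.035]
green 168 [0.494 0.105 0.184]
red 101 [0.618 0.108 0.181]
```

{"method": "send_rows", "body": {"rows": [[1, 15, -15, -40, 0], [1, 60, -55, -80, 0.1], [1, 110, -95, -80, 0.2], [1, 160, -140, -80, 0.3], [1, 210, -185, -80, 0.356], [1, 260, -230, -80, 0.356], [1, 300, -262, -80, 0.356], [1, 307, -269, -80, 0.356]]}}

```text
time: 1.8
tcp_pos: [0.4227, -0.2456, 0.2991]
tcp_rot: [-0.001, 1.0, 0.004, 0.001]
contact_force: [0.4, -0.3, -0.1]
finger_gap: 0.0174
gripper_force: 0.0
```

```bash
python3 - <<'E'
from h import *
st=ctrl.get_state();print(st["time"],st["tcp_pos"],st["tcp_rot"],st["finger_gap"],st["q"],st["contact_force"])
K,M=T("wrist",st);im,d=ctrl.capture("wrist");cv2.imwrite("pics/w1.png",im[...,::-1])
for q in("timer_yellow_top","timer_yellow_mid"):
    for r in ctrl.pinpoint(q,"wrist")[:5]:
        a,b=r["position"];print(q,round(r["conf"],2),np.round([a,b]),np.round(onplane(K,M,a,b,.025 if 'top' in q else .018),4))
P=world(K,M,d);r_,g,b=im.astype(int).transpose(2,0,1)
k=((g>1.5*r_)&(g>1.5*b)&(g>50)).astype(np.uint8)
n,l,s,c=cv2.connectedComponentsWithStats(k)
for i in range(1,n):
    if s[i,4]>60: print(s[i],np.round(c[i]),np.round(np.median(P[l==i],0),4),np.round(onplane(K,M,c[i][1],c[i][0],.025),4))
E
```

```text
1.8 [ 0.42273801 -0.24560579  0.29906731] [-7.63198092e-04  9.99992440e-01  3.72066279e-03  8.33149327e-04] 0.01740888347517367 [ 0.51053927  0.28601818 -0.0366841   1.74633314  0.00918897  1.10866515
 -1.09210062] [ 0.42529224 -0.31167489 -0.06141202]
timer_yellow_top 0.95 [127. 138.] [ 0.4642 -0.0852  0.025 ]
timer_yellow_top 0.5 [145. 239.] [ 0.4399 -0.2256  0.025 ]
timer_yellow_mid 0.93 [133. 238.] [ 0.4566 -0.2234  0.018 ]
timer_yellow_mid 0.9 [106. 149.] [ 0.493  -0.0996  0.018 ]
[318  38  16  18 228] [326.  47.] [ 0.569  -0.3392  0.0241] [ 0.5692 -0.339   0.025 ]
[128 115  24  23 420] [140. 126.] [ 0.4659 -0.0904  0.0346] [ 0.4649 -0.0869  0.025 ]
[231 136  15  15 175] [238. 143.] [ 0.4427 -0.2241  0.0242] [ 0.4426 -0.2242  0.025 ]
[316 138  15  15 176] [323. 145.] [ 0.4409 -0.3443  0.0242] [ 0.4408 -0.3442  0.025 ]
```

View pics/w1.png

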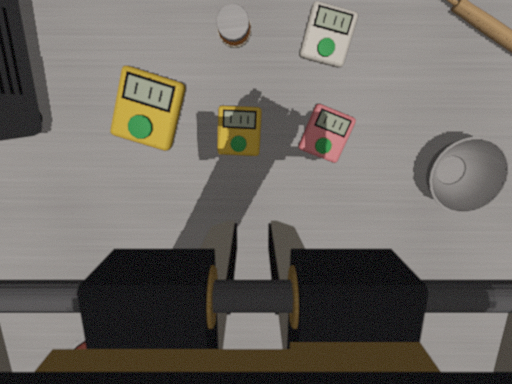

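The small yellow timer is at (131,239) and its key at (143,238). That puts the key at about (0.443, -0.224). Next I'll look at the cutter.

{"method": "send_rows", "body": {"rows": [[1, 6, -50, -5, 0], [1, 12, -110, -10, 0], [1, 20, -170, -20, 0], [1, 27, -230, -20, 0], [1, 35, -290, -20, 0], [1, 43, -350, -20, 0], [1, 47, -396, -20, 0], [1, 47, -396, -20, 0]]}}

```text
time: 2.95
tcp_pos: [0.4679, 0.1479, 0.3185]
tcp_rot: [-0.001, 1.0, 0.002, -0.0]
contact_force: [-0.1, -0.6, 0.3]
finger_gap: 0.0005
gripper_force: 0.0
```

```bash
python3 - <<'E'
from h import *
st=ctrl.get_state();print(st["time"],st["tcp_pos"],st["tcp_rot"],st["finger_gap"],st["contact_force"])
K,M=T("wrist",st);im,d=ctrl.capture("wrist");cv2.imwrite("pics/w2.png",im[...,::-1])
P=world(K,M,d)
for q in("latch_pivot","latch_pad","rocker_green","stop_top"):
    for r in ctrl.pinpoint(q,"wrist")[:2]:
        a,b=r["position"];i,j=int(round(a)),int(round(b));print(q,round(r["conf"],2),i,j,np.round(P[min(i,383),min(j,511)],4))
r_,g,b=im.astype(int).transpose(2,0,1)
for nm,k in(("g",(g>1.5*r_)&(g>1.5*b)&(g>50)),("r",(r_>2.5*g)&(r_>90))):
    n,l,s,c=cv2.connectedComponentsWithStats(k.astype(np.uint8))
    for i in range(1,n):
        if s[i,4]>80: print(nm,s[i],np.round(c[i]),np.round(np.median(P[l==i],0),4),P[l==i].min(0),P[l==i].max(0))
E
```

```text
2.95 [0.46787435 0.14791028 0.31849909] [-6.76668561e-04  9.99997707e-01  2.03107974e-03 -4.36299468e-05] 0.0004907506006070499 [-0.14944883 -0.5745872   0.28953466]
latch_pivot 0.88 34 196 [0.6008 0.1994 0.182 ]
latch_pivot 0.46 163 491 [ 0.4557 -0.2157  0.0162]
latch_pad 0.62 80 192 [0.5599 0.1989 0.2135]
latch_pad 0.43 34 196 [0.6008 0.1994 0.182 ]
rocker_green 0.88 155 302 [0.4935 0.1006 0.1854]
rocker_green 0.2 34 196 [0.6008 0.1994 0.182 ]
stop_top 0.78 13 302 [0.618  0.106  0.1816]
g [ 280  132   38   39 1401] [299. 151.] [0.4971 0.1034 0.1833] [0.47463289 0.08148492 0.16606212] [0.54131107 0.14847867 0.48392773]
g [402 148  23  21 371] [413. 158.] [ 0.4658 -0.0865  0.0341] [ 0.4506398  -0.10286523  0.02805422] [0.54131107 0.14847867 0.48392773]
g [489 166  17  14 172] [497. 172.] [ 0.4431 -0.2218  0.0238] [ 0.43211053 -0.23450605  0.02023103] [ 0.45282225 -0.211948    0.02604356]
r [ 284    0   36   34 1015] [301.  15.] [0.6171 0.1066 0.1811] [0.54131107 0.09089456 0.17522256] [0.62877464 0.14847867 0.48392773]
```

View pics/w2.png

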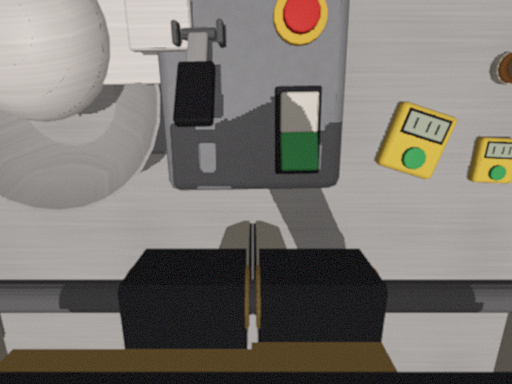

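The wrist picture shows the latch handle at (92,195) with its pivot at (34,198). The rocker's green half is at (151,299) and the stop at (13,302). The cutter isn't noticeably rotated. I'll press the latch at (0.546, 0.197).

{"method": "send_rows", "body": {"rows": [[1, 40, -25, 0, 0], [1, 78, -49, 0, 0], [1, 78, -49, 40, 0], [1, 78, -49, 75, 0], [1, 78, -49, 95, 0], [1, 78, -49, 112, 0], [1, 78, -49, 126, 0], [1, 78, -49, 132, 0]]}}

```text
time: 4.2
tcp_pos: [0.545, 0.1934, 0.1861]
tcp_rot: [0.001, 1.0, -0.001, -0.001]
contact_force: [-2.8, -0.6, 3.4]
finger_gap: 0.0004
gripper_force: 1.8
```

{"method": "send_rows", "body": {"rows": [[1, 0, -2, 3, 0], [1, 0, -2, 5, 0], [1, 0, -2, 7, 0], [1, 0, -2, 7, 0]]}}

```text
time: 4.7
tcp_pos: [0.5462, 0.1962, 0.1822]
tcp_rot: [0.0, 1.0, -0.0, 0.001]
contact_force: [-4.7, -4.1, 13.1]
finger_gap: 0.0005
gripper_force: 6.5
```

{"method": "send_rows", "body": {"rows": [[1, 0, 0, -20, 0], [1, 0, 0, -50, 0], [1, -30, 47, -50, 0], [1, -57, 94, -50, 0], [1, -57, 94, -40, 0], [1, -57, 94, -25, 0], [1, -57, 94, -12, 0], [1, -57, 94, -5, 0]]}}

```text
time: 5.7
tcp_pos: [0.4883, 0.1039, 0.184]
tcp_rot: [-0.0, 1.0, 0.001, -0.001]
contact_force: [-2.0, 0.3, 3.3]
finger_gap: 0.0008
gripper_force: 1.5
```

{"method": "send_rows", "body": {"rows": [[1, 0, 0, 4, 0], [1, 0, 0, 7, 0], [1, 0, 0, 9, 0], [1, 0, 0, 10, 0], [1, 0, 0, 10, 0], [1, 0, 0, 10, 0]]}}

```text
time: 6.45
tcp_pos: [0.4884, 0.1035, 0.1776]
tcp_rot: [-0.0, 1.0, 0.0, 0.001]
contact_force: [-6.3, -0.4, 19.5]
finger_gap: 0.0001
gripper_force: 9.7
```

{"method": "send_rows", "body": {"rows": [[1, 0, 0, -20, 0], [1, 0, 0, -60, 0], [1, -10, -20, -110, 0], [1, -20, -45, -140, 0], [1, -20, -45, -140, 0]]}}

```text
time: 7.08
tcp_pos: [0.4696, 0.1506, 0.3173]
tcp_rot: [-0.002, 1.0, 0.002, 0.004]
contact_force: [-1.0, -0.2, -0.9]
finger_gap: 0.0007
gripper_force: 0.0
```

```bash
python3 - <<'E'
from h import *
st=ctrl.get_state();print(st["time"],st["tcp_pos"])
K,M=T("wrist",st);im,d=ctrl.capture("wrist");cv2.imwrite("pics/w3.png",im[...,::-1])
P=world(K,M,d)
def band(x,y,w=.004):
    k=(abs(P[...,0]-x)<w)&(abs(P[...,1]-y)<w)&(P[...,2]<.28);return np.round(np.median(P[k][:,2]),4),k.sum()
for x in(.515,.53,.545,.56):print("latch",x,band(x,.198))
for x in(.48,.49,.50,.525,.54):print("rocker",x,band(x,.103))
E
```

```text
7.075 [0.46961351 0.15055801 0.31727826]
latch 0.515 (np.float64(0.1816), np.int64(63))
latch 0.53 (np.float64(0.1813), np.int64(73))
latch 0.545 (np.float64(0.1814), np.int64(77))
latch 0.56 (np.float64(0.1814), np.int64(80))
rocker 0.48 (np.float64(0.1766), np.int64(53))
rocker 0.49 (np.float64(0.1767), np.int64(64))
rocker 0.5 (np.float64(0.1767), np.int64(66))
rocker 0.525 (np.float64(0.181), np.int64(66))
rocker 0.54 (np.float64(0.1878), np.int64(80))
```

View pics/w3.png

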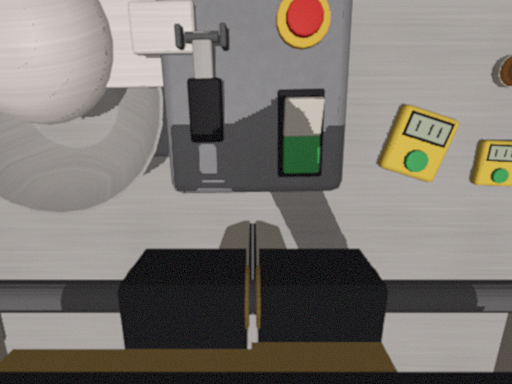

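The latch and rocker faces are level at 181.4 and 176.7 mm: latch home at (110,205), green half level at (155,302). Next is the timer.

{"method": "send_rows", "body": {"rows": [[1, -5, 60, 0, 0], [1, -10, 120, 0, 0], [1, -14, 180, 0, 0], [1, -18, 240, 0, 0], [1, -23, 300, 0, 0], [1, -27, 350, 40, 0], [1, -27, 374, 100, 0], [1, -27, 374, 140, 0]]}}

```text
time: 8.12
tcp_pos: [0.4383, -0.2301, 0.1708]
tcp_rot: [0.0, 1.0, -0.004, -0.002]
contact_force: [0.4, 1.5, -0.3]
finger_gap: 0.0004
gripper_force: 0.0
```

{"method": "send_rows", "body": {"rows": [[1, 0, 0, 50, 0], [1, 0, 0, 90, 0], [1, 0, 0, 120, 0], [1, 0, 0, 120, 0]]}}

```text
time: 8.62
tcp_pos: [0.4381, -0.2264, 0.0516]
tcp_rot: [-0.001, 1.0, -0.001, -0.004]
contact_force: [-0.6, 0.1, 0.3]
finger_gap: 0.0006
gripper_force: 0.0
```

{"method": "send_rows", "body": {"rows": [[1, 4, -2, 8, 0], [1, 4, -2, 18, 0], [1, 4, -2, 24, 0], [1, 4, -2, 27, 0], [1, 4, -2, 29, 0], [1, 4, -2, 31, 0], [1, 4, -2, 32, 0], [1, 4, -2, 32, 0]]}}

```text
time: 9.62
tcp_pos: [0.4456, -0.2242, 0.0229]
tcp_rot: [0.0, 1.0, -0.0, 0.0]
contact_force: [0.2, 0.7, 2.4]
finger_gap: 0.0003
gripper_force: 1.1
```

{"method": "send_rows", "body": {"rows": [[1, -2, 0, 2, 0], [1, -2, 0, 4, 0], [1, -2, 0, 5, 0], [1, -2, 0, 5, 0]]}}

```text
time: 10.12
tcp_pos: [0.4453, -0.2243, 0.02]
tcp_rot: [0.001, 1.0, 0.0, 0.002]
contact_force: [-1.3, 2.7, 20.5]
finger_gap: 0.0005
gripper_force: 9.6
```

The key is fully in: TCP at 20 mm against the end stop. Lifting straight up.

{"method": "send_rows", "body": {"rows": [[1, 0, 0, -5, 0], [1, 0, 0, -20, 0], [1, 0, 0, -70, 0], [1, 0, 0, -130, 0], [1, 0, 0, -190, 0], [1, 0, 0, -250, 0], [1, -20, -20, -280, 0], [1, -20, -20, -280, 0]]}}

```text
time: 11.12
tcp_pos: [0.4229, -0.2035, 0.3]
tcp_rot: [0.001, 1.0, 0.0, 0.002]
contact_force: [0.1, -1.0, -0.5]
finger_gap: 0.0006
gripper_force: 0.0
```

```bash
python3 - <<'E'
from h import *
st=ctrl.get_state();print(st["time"],st["tcp_pos"],st["contact_force"])
K,M=T("wrist",st);im,d=ctrl.capture("wrist");cv2.imwrite("pics/w4.png",im[...,::-1])
P=world(K,M,d);r_,g,b=im.astype(int).transpose(2,0,1)
n,l,s,c=cv2.connectedComponentsWithStats(((g>1.5*r_)&(g>1.5*b)&(g>50)).astype(np.uint8))
for i in range(1,n):
    if s[i,4]>60: print(np.round(c[i]),np.round(np.median(P[l==i],0),4))
E
```

```text
11.125 [ 0.42290671 -0.2035491   0.29997968] [ 0.1429147  -1.00903427 -0.49245605]
[356.  47.] [ 0.569  -0.3391  0.0241]
[170. 128.] [ 0.465  -0.0902  0.0346]
[267. 144.] [ 0.442  -0.2241  0.0243]
[352. 145.] [ 0.4407 -0.3445  0.024 ]
```

View pics/w4.png

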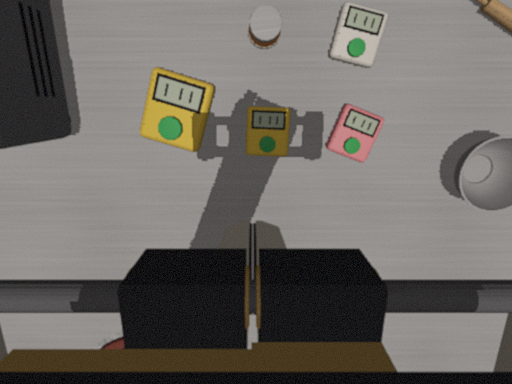

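The small yellow timer at (132,268) hasn't moved, and its key at (144,267) is back out at about 24 mm. The other timers are undisturbed.

```bash
python3 -c "
from bench import ctrl
print(ctrl.job_done())"
```

```text
the job is handed in; nothing more can be done
None
```

I pressed the latch home, tipped the rocker fully on, and pressed the small yellow timer's start key right in. The key sprang back, the timer hasn't moved, and the job is handed in, though no verdict came back.

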